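# Put the seasoning station back in order

## Task

The three containers of the seasoning station stand on each other's places. Put the squeeze bottle in the middle of the round white dish, the steel shaker in the middle of the square metal tray and the rectangular tin in the middle of the wooden board, all standing upright; the empty cork trivet is there to park one on meanwhile. Tip nothing over on the way, and leave the bell, the red-capped jar and the bowls where they stand.

Things in the scene. Friction and masses are not known exactly. Their poses are not given: they have to be found in the camera images.
- bottle: Yellow squeeze bottle with white cap and pointed nozzle, about 0.22 kg, loose. Straight round body 54 mm in diameter up to 104 mm above its underside; cap and nozzle reach 138 mm; origin at the centre of its underside, z up. It stands on a place that is not its own at the start, as do the shaker and the tin, one container to a place.
- shaker: Steel spice shaker with a domed, perforated top, about 0.20 kg, loose. Round body 60 mm in diameter, straight up to 80 mm, top at 92 mm; origin at the centre of its underside, z up. A loop handle of 7 mm wire stands out along its +x axis to 58 mm from the body's axis, from 20 to 66 mm above the underside; grip the body across its y axis.
- tin: Rectangular grey spice tin with a paper band and a round black cap, about 0.18 kg, loose. 70 mm along its x axis, 46 mm along its y axis, 84 mm high, cap (30 mm in diameter) to 96 mm; origin at the centre of its underside, z up.
- dish: Round white ceramic dish, the bottle's place: 126 mm across, flat floor 110 mm across, 8 mm thick, low rim to 13 mm. Fixed to the table; origin at the centre of its underside on the table, z up; a container stands on it 8 mm above the origin.
- tray: Square dark metal tray, the shaker's place: 120 by 120 mm, flat floor 112 mm square, 8 mm thick, rim to 14 mm. Fixed to the table; origin at the centre of its underside on the table, z up; a container stands on it 8 mm above the origin.
- board: Oblong flat wooden board, the tin's place: 130 mm along x, 92 mm along y, 8 mm thick, no rim. Fixed to the table; origin at the centre of its underside on the table, z up; a container stands on it 8 mm above the origin.
- trivet: Six-sided flat cork trivet, 95 mm across its flats, 8 mm thick, empty at the start: the free spot. Fixed to the table; origin at the centre of its underside on the table, z up; a container stands on it 8 mm above the origin.
- bell: Bystander: steel counter bell on a black foot, 68 mm in diameter, 55 mm high, loose; origin at the centre of its underside, z up.
- jar: Bystander: small glass jar with a red cap, 56 mm in diameter, 85 mm high, loose; origin at the centre of its underside, z up.
- bowls: Bystander: two stacked white bowls (one piece), 106 mm across the rim, 55 mm high, loose; origin at the centre of its underside, z up.

How it is judged:
By the outcome, as a careful person would: the job done as asked, in the order asked, and still so for the second after the job is handed in, with the robot touching nothing.
It also fails if it takes over 136 s, if anything falls off the work surface, if the arm or the gripper's body presses on something with over 40 N, if the wrist force passes 120 N, or if a joint passes its speed limit or range.

## Robot

A 6-joint arm with a two-finger parallel gripper is mounted at the origin on the work surface. World frame = base frame: x ahead of the robot, y to its left, z up, the work surface at z = 0. Lengths are in m, angles in rad, forces in N, time in s.
With the tool pointing down it reaches from about 0.275 to 0.75 m from the base axis. Payload 10.2 kg.
Tool frame: the origin (TCP) lies midway between the tips of the shut fingers; the grasp point (between the pads) lies 19 mm behind it (env.hold_point_z is the distance from the TCP to the grasp point, in m); x points along the fingers, z is the direction in which the jaws open and shut, and the axes are right-handed (so a half turn about x gives the same grasp; the last joint's range is limited). The gripper opens to 85 mm and grips with 20 to 120 N. Pads are 22 mm wide; open, the fingers measure 114 mm over their backs; the gripper's body (76 mm by 85 mm) begins 54 mm behind the grasp point. The pads swing forward as they close: fully open they stand 13 mm farther back than shut.
Start: joints at [0.88, 0.313, 1.498, -0, 1.331, -0.223], TCP at [0.237, 0.469, 0.231] pointing down, gripper open.
Joint ranges: [-2.94, 2.94], [-0.97, 2.17], [0.19, 2.56], [-1.23, 4.37], [0.02, 3.11], [-2.88, 2.88]. Speed limits (rad/s): [2.39, 2.39, 3.01, 3.14, 3.14, 3.14].

## Interface

Orientations are given as a unit quaternion [x, y, z, w].
In Python, from bench import env, kinematics, monitor, eyes, job gives the robot as it stands. The module is installed in compiled form; this text tells all that it offers. Calls block until the motion is done:
- env.reach(position, orientation): joint-space move of the TCP to a pose.
- env.movel(position, velocity=0.15, frame=None, guard=None): straight line of the TCP; frame=None keeps the orientation; velocity is the mean speed in m/s. With guard (N) it stops when the force on the tool has changed by that much, and returns True; else False.
- env.set_joints(angles): joint-space move.
- env.release() and env.close_gripper(effort=None): open the fingers fully, or close them until they stop; effort is the grip in N (None keeps the last).
- env.hold(seconds).
- kinematics.ik(position, orientation): joint angles nearest the present ones, or None.
- monitor.sense(): the state.
- eyes.grab_frame(name): name is "scene" or "top" or "wrist"; returns a dict with "frame" (400x640x3 uint8, red, green, blue), "mtx" (3x3 intrinsics, pixels), "view" (4x4, takes a point from world to camera coordinates). Camera axes: x right, y down, z forward; pixel columns grow to the right and rows downward; lengths in m; the calibration is good to about 2 mm. A picture is of the moment at which its call begins. There is no depth.
A pose or a line that the arm cannot do raises env.MotionError and nothing moves.
- job.hand_in(): hands the job in, once; it reports no verdict.
The state is a dict: "clock": time; "joints": joint angles; "qvel": joint speeds; "joint_efforts": joint torques, N m; "position": TCP position; "ee_rot": TCP orientation; "contact_force": force on the tool from outside, world axes, zero at the start; "ft_torque": the same for the moment, N m; "finger_gap": opening from 0.0 (shut) to 1.0 (fully open).
Only numpy, scipy, OpenCV 4.12 (cv2) and the standard library are available. Lean on these libraries where they do the work, as an engineer would, in place of code of your own. Each camera call takes 0.05 s, during which the arm holds its last target.

## Working session

There is one attempt and no reset: what is moved stays moved. The work goes in short steps, each a Python script; the robot and the scene stay as the last script left them, time stands still between calls to the robot, and variables do not carry over. Pictures are saved under pics/ and viewed, and the job is handed in when it is done.

```bash
mkdir -p pics
python3 - <<'E'
from bench import env, kinematics, monitor, eyes, job
import cv2,numpy as np
s=monitor.sense();print(s['clock'],s['position'],s['ee_rot'],s['finger_gap'],env.hold_point_z)
for n in("scene","top","wrist"):
    f=eyes.grab_frame(n);cv2.imwrite(f"pics/{n}0.png",f["frame"][:,:,::-1]);np.savez(f"pics/{n}0.npz",**f)
    print(n,f["mtx"].round(1).tolist(),f["view"].round(3).tolist())
E
```

```text
0.0 [0.23658903 0.4683838  0.23072565] [-0.37062879  0.6027264   0.37034272  0.60183175] 0.9996149499823758 0.0187
scene [[366.0, 0.0, 323.8], [0.0, 366.0, 206.0], [0.0, 0.0, 1.0]] [[0.034, 0.999, 0.015, -0.039], [0.634, -0.01, -0.773, -0.334], [-0.773, 0.036, -0.634, 1.418], [0.0, 0.0, 0.0, 1.0]]
top [[505.8, 0.0, 325.9], [0.0, 505.8, 200.2], [0.0, 0.0, 1.0]] [[-0.011, -1.0, 0.022, -0.006], [-0.981, 0.006, -0.193, 0.552], [0.193, -0.023, -0.981, 1.233], [0.0, 0.0, 0.0, 1.0]]
wrist [[307.9, 0.0, 321.4], [0.0, 307.9, 203.8], [0.0, 0.0, 1.0]] [[0.451, 0.893, -0.001, -0.525], [0.861, -0.434, 0.265, -0.035], [0.236, -0.12, -0.964, 0.379], [0.0, 0.0, 0.0, 1.0]]
```

View pics/top0.png

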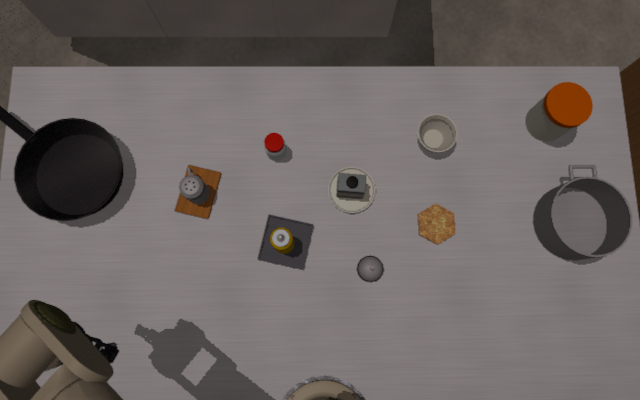

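View pics/scene0.png

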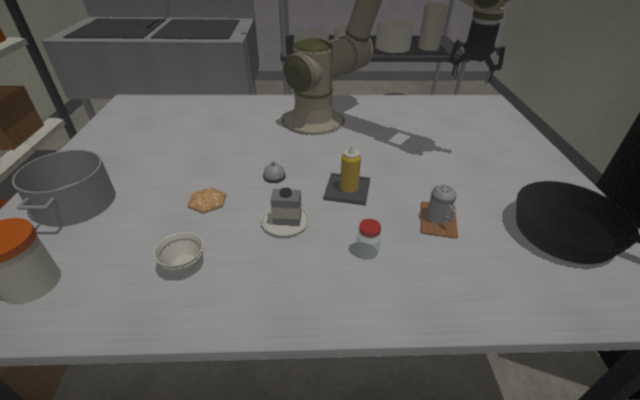

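View pics/wrist0.png

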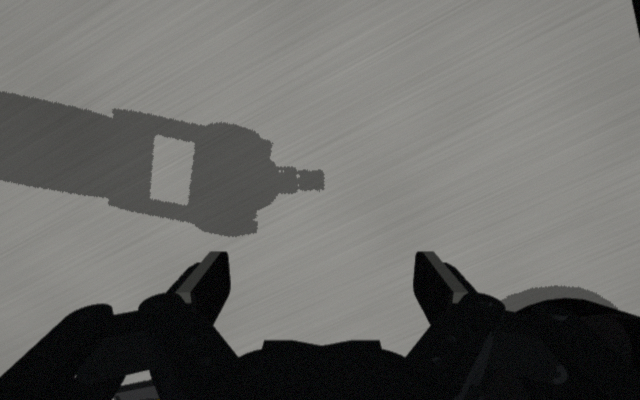

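Top view: the shaker is on the board (~195,190), the bottle on the tray (~283,240), the tin on the dish (~351,188), and the trivet is empty (437,224). I'll park the tin first, then place the bottle, shaker and tin in the order listed. First I'll zoom in.

Run:
```python
import cv2
a=cv2.imread('pics/top0.png');a=cv2.convertScaleAbs(a,alpha=1.5)
cv2.imwrite('pics/t1.png',cv2.resize(a[155:285,165:325],None,fx=5,fy=5,interpolation=cv2.INTER_CUBIC)[:600])
c=a[110:290,320:470];cv2.imwrite('pics/t2.png',cv2.resize(c[50:170],None,fx=5,fy=5,interpolation=cv2.INTER_CUBIC))
b=cv2.imread('pics/scene0.png');cv2.imwrite('pics/s1.png',cv2.resize(b[140:260,320:480],None,fx=5,fy=5,interpolation=cv2.INTER_CUBIC))
```

```text
(no output)
```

View pics/t1.png

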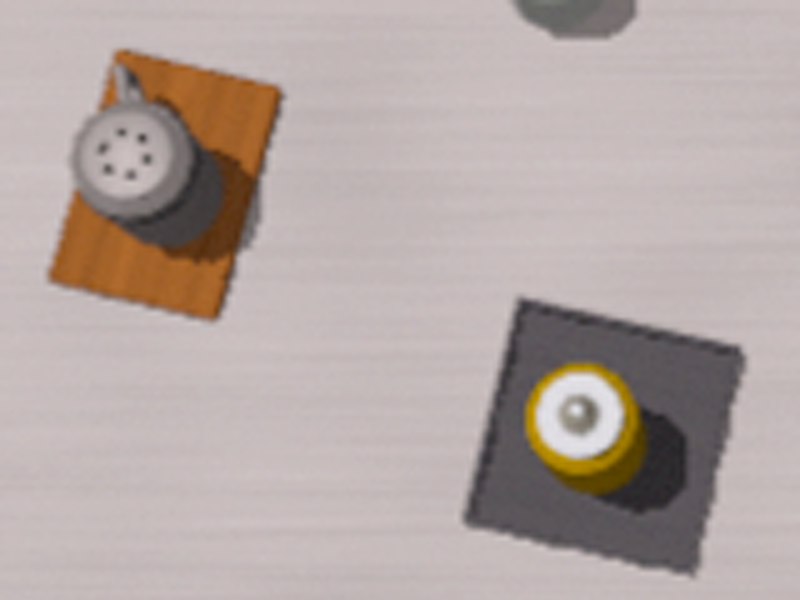

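View pics/t2.png

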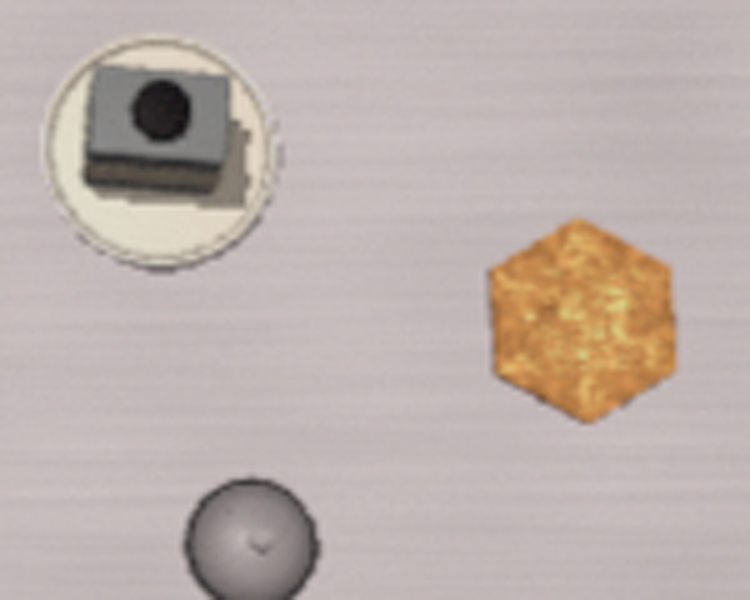

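View pics/s1.png

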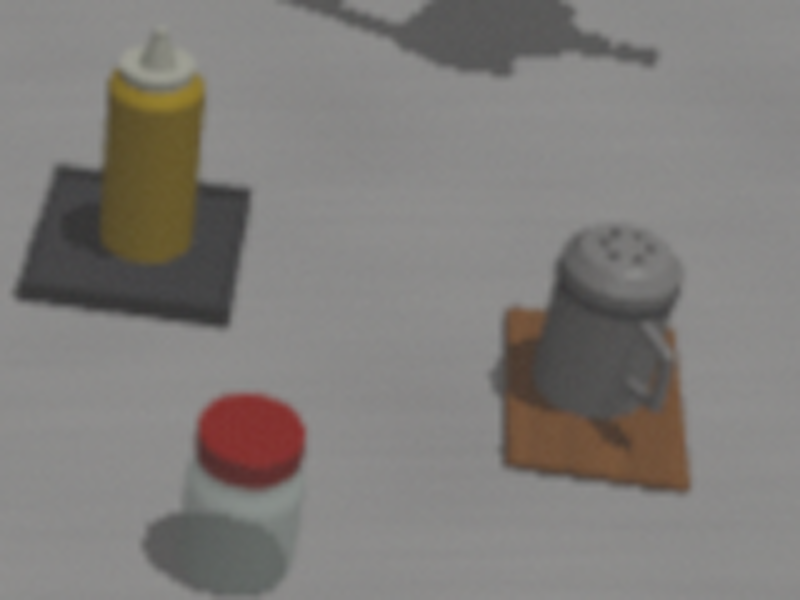

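```bash
cat > h.py <<'E'
import numpy as np,cv2
def back(cam,px,z):
    K=cam['mtx'];V=cam['view'];R=V[:3,:3];t=V[:3,3];c=-R.T@t
    out=[]
    for (u,v) in np.atleast_2d(px):
        d=R.T@np.linalg.solve(K,[u,v,1.]);out.append((c+d*(z-c[2])/d[2])[:2])
    return np.array(out)
def unz(p,off): return (np.atleast_2d(p).astype(float)+.5)/5-.5+np.array(off)
E
python3 - <<'E'
from h import *
T=np.load('pics/top0.npz');S=np.load('pics/scene0.npz')
o1=(165,155);o2=(320,160);os=(320,140)
def rep(n,cam,p,off,z):
    w=back(cam,unz(p,off),z)
    m=w.mean(0) 
    print(n,'mean',m.round(4),'pts',w.round(3).tolist())
    if len(w)>=4:
        e=np.roll(w,-1,0)-w;print('   len',np.linalg.norm(e,axis=1).round(3),'ang',np.degrees(np.arctan2(e[:,1],e[:,0])).round(1))
rep('board',T,[(118,50),(282,90),(216,320),(50,280)],o1,.008)
rep('tray',T,[(520,298),(745,350),(695,575),(468,522)],o1,.014)
rep('nozzle',T,[(578,410)],o1,.146)
rep('bottle shoulder',T,[(583,418)],o1,.112)
rep('shaker top',T,[(125,154)],o1,.100)
rep('shaker body',T,[(133,160)],o1,.088)
rep('handle',T,[(120,68)],o1,.07)
rep('tin',T,[(98,67),(230,78),(222,165),(88,152)],o2,.092)
rep('cap',T,[(162,110)],o2,.104)
rep('dish',T,[(160,152)],o2,.013)
rep('dish ext',T,[(42,152),(160,36),(278,152),(160,268)],o2,.013)
rep('trivet',T,[(578,218),(670,268),(676,370),(588,423),(495,373),(490,270)],o2,.008)
rep('bell',T,[(252,542)],o2,.03)
print('jar',back(T,[274,141],.085),'bowls',back(T,[437,133],.055))
rep('S board',S,[(506,308),(672,322),(690,488),(504,466)],os,.008)
rep('S tray',S,[(58,165),(250,188),(228,323),(16,296)],os,.010)
rep('S nozzle',S,[(160,32)],os,.146)
rep('S shakertop',S,[(629,244)],os,.1)
E
```

```text
board mean [0.5865 0.3245] pts [[0.66, 0.353], [0.637, 0.266], [0.514, 0.296], [0.536, 0.383]]
   len [0.09  0.127 0.09  0.128] ang [-104.3  166.1   76.   -13.7]
tray mean [0.4513 0.0921] pts [[0.523, 0.138], [0.495, 0.021], [0.379, 0.047], [0.407, 0.163]]
   len [0.12  0.119 0.119 0.119] ang [-103.6  167.2   76.4  -12.3]
nozzle mean [0.4482 0.0982] pts [[0.448, 0.098]]
bottle shoulder mean [0.4485 0.0981] pts [[0.449, 0.098]]
shaker top mean [0.5818 0.3239] pts [[0.582, 0.324]]
shaker body mean [0.5814 0.3229] pts [[0.581, 0.323]]
handle mean [0.6332 0.3358] pts [[0.633, 0.336]]
tin mean [ 0.5883 -0.0742] pts [[0.613, -0.044], [0.607, -0.11], [0.563, -0.105], [0.57, -0.038]]
   len [0.066 0.045 0.067 0.044] ang [-95.2 173.4  84.   -7.4]
cap mean [ 0.5882 -0.0746] pts [[0.588, -0.075]]
dish mean [ 0.5868 -0.0801] pts [[0.587, -0.08]]
dish ext mean [ 0.5871 -0.0801] pts [[0.587, -0.018], [0.65, -0.081], [0.586, -0.143], [0.525, -0.079]]
   len [0.089 0.088 0.089 0.087] ang [ -45.3 -136.1  134.1   44.3]
trivet mean [ 0.4963 -0.301 ] pts [[0.551, -0.301], [0.524, -0.349], [0.469, -0.349], [0.442, -0.301], [0.469, -0.253], [0.523, -0.253]]
   len [0.055 0.054 0.055 0.054 0.055 0.055] ang [-1.198e+02  1.799e+02  1.198e+02  6.070e+01  1.000e-01 -6.020e+01]
bell mean [ 0.3808 -0.1213] pts [[0.381, -0.121]]
jar [[0.69936822 0.11973885]] bowls [[ 0.72935324 -0.30440735]]
S board mean [0.5924 0.3205] pts [[0.521, 0.292], [0.535, 0.381], [0.666, 0.349], [0.648, 0.26]]
   len [0.091 0.135 0.091 0.131] ang [  81.2  -13.7 -101.1  166. ]
S tray mean [0.4567 0.0909] pts [[0.379, 0.048], [0.405, 0.163], [0.534, 0.134], [0.508, 0.018]]
   len [0.118 0.132 0.118 0.133] ang [  77.2  -12.7 -102.6  167. ]
S nozzle mean [0.4542 0.0954] pts [[0.454, 0.095]]
S shakertop mean [0.5855 0.3211] pts [[0.585, 0.321]]
```

Top-view sizes match the specs (board 90×128, tray 119–120, tin 66×45, trivet edge 55 mm). Next I pick up the tin and park it on the trivet.

```bash
cat >> h.py <<'E'
from bench import env, kinematics, monitor, eyes, job
from scipy.spatial.transform import Rotation as R
def quat(phi):
    z=np.array([np.cos(phi),np.sin(phi),0]);x=np.array([0,0,-1.]);y=np.cross(z,x)
    return R.from_matrix(np.column_stack([x,y,z])).as_quat()
def best(p,deg,flip=True):
    q0=np.array(monitor.sense()['joints']);c=[]
    for d in ([deg,deg+180] if flip else [deg]):
        q=quat(np.radians(d));j=kinematics.ik(p,q)
        if j is not None:c.append((np.abs(np.array(j)-q0).max(),d,q,np.round(j,2)))
    c.sort(key=lambda a:a[0]);print('phi',[ (a[1],round(a[0],2)) for a in c]);return c[0][2]
def st(m=''):
    s=monitor.sense();print(m,'t',round(s['clock'],1),'p',np.round(s['position'],4),'gap',round(s['finger_gap'],3),'F',np.round(s['contact_force'],1))
def pic(n,f):
    g=eyes.grab_frame(n);cv2.imwrite(f'pics/{f}.png',g['frame'][:,:,::-1]);np.savez(f'pics/{f}.npz',**g)
def pick(xy,deg,h,hover,effort=40):
    z=.008+h;p=[*xy,hover];q=best(p,deg);env.reach(p,q);st('hover')
    print(env.movel([*xy,z],velocity=.12,guard=12));st('down')
    env.close_gripper(effort);st('grip')
    env.movel([*xy,hover],velocity=.15);st('up')
def place(xy,deg,h,hover):
    z=.008+h;p=[*xy,hover];q=best(p,deg);env.reach(p,q);st('over')
    env.movel([*xy,z+.02],velocity=.15)
    print('guard',env.movel([*xy,z+.0005],velocity=.04,guard=6));st('down')
    env.release();env.hold(.3);st('open')
    env.movel([*xy,hover],velocity=.15);st('up')
E
python3 - <<'E'
from h import *
pick((.588,-.0744),-6.2,.040,.25)
pic('wrist','w1');pic('scene','s2')
E
```

```text
phi [(-6.2, np.float64(1.2))]
hover t 2.5 p [ 0.588  -0.0735  0.2501] gap 1.002 F [-0.5  0.5 -0.7]
False
down t 4.3 p [ 0.5883 -0.0745  0.0486] gap 0.997 F [ 0.2 -0.4  0.4]
grip t 4.7 p [ 0.5885 -0.0745  0.0485] gap 0.531 F [1.7 0.6 3.2]
up t 6.2 p [ 0.5877 -0.0743  0.2491] gap 0.533 F [-0.4 -0.9 -3.1]
```

View pics/w1.png

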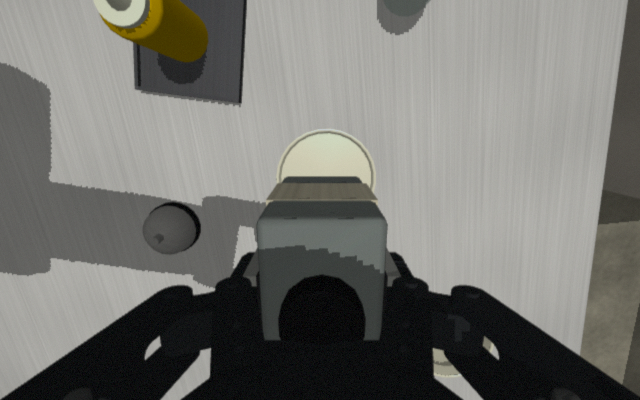

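Run:
```python
from h import *
place((.4963,-.301),-6.2,.040,.25)
pic('top','t3')
pick((.4484,.0982),-13,.072,.32)
pic('scene','s3');pic('top','t4')
```

```text
phi [(-6.2, np.float64(0.42)), (173.8, np.float64(2.72))]
over t 7.3 p [ 0.4969 -0.3     0.25  ] gap 0.533 F [ 0.1 -0.1 -2.6]
guard True
down t 9.2 p [ 0.496  -0.3007  0.0484] gap 0.536 F [-0.8  1.3  5.1]
open t 9.9 p [ 0.4956 -0.3003  0.0479] gap 0.998 F [-0.5 -0.5  0.1]
up t 11.4 p [ 0.4961 -0.3008  0.2492] gap 0.999 F [-0.   0.1 -0. ]
phi [(-13, np.float64(0.82))]
hover t 13.0 p [0.4487 0.0976 0.3197] gap 0.999 F [-0.2  0.3  0.5]
False
down t 15.2 p [0.4486 0.0982 0.0804] gap 0.997 F [-0.1  0.7 -0.5]
grip t 15.6 p [0.4487 0.0982 0.0804] gap 0.613 F [ 0.4 -0.4  4.5]
up t 17.3 p [0.4482 0.0982 0.3194] gap 0.617 F [ 0.2 -0.1 -2.7]
```

The tin sat straight between the pads in w1 (centred near column 322). Now I check that it is parked properly and that the bottle grip is good.

Run:
```python
import cv2,numpy as np
a=cv2.convertScaleAbs(cv2.imread('pics/t3.png'),alpha=1.5)[160:280,320:480]
b=cv2.convertScaleAbs(cv2.imread('pics/s3.png'),alpha=1.3)[40:240,140:460]
cv2.imwrite('pics/c1.png',np.vstack([cv2.resize(a,(480,300)) if 0 else cv2.resize(a,(400,300)),cv2.resize(b,(400,250))]))
```

```text
(no output)
```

View pics/c1.png

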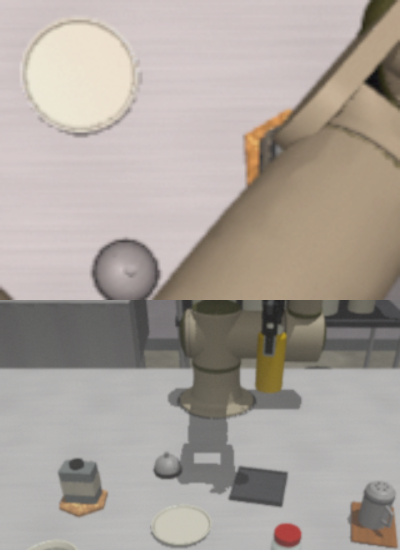

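The tin stands upright on the trivet and the bottle hangs straight. I place the bottle on the dish, then fetch the shaker.

Run:
```python
from h import *
place((.587,-.0802),-13,.072,.32)
pick((.5815,.3235),103.6,.035,.26)
pic('top','t5');pic('scene','s5');pic('wrist','w5')
import cv2
a=cv2.convertScaleAbs(cv2.imread('pics/t5.png'),alpha=1.5)[130:290,165:485]
b=cv2.convertScaleAbs(cv2.imread('pics/s5.png'),alpha=1.3)[60:260,140:480]
cv2.imwrite('pics/c2.png',np.vstack([cv2.resize(a,(600,300)),cv2.resize(b,(600,300))]))
```

```text
phi [(-13, np.float64(0.41))]
over t 18.3 p [ 0.5867 -0.0791  0.3203] gap 0.617 F [ 0.3  0.  -2.2]
guard True
down t 20.4 p [ 0.5867 -0.0801  0.0804] gap 0.615 F [-1.2  0.1  4.7]
open t 21.1 p [ 0.5863 -0.08    0.0798] gap 1.002 F [-0.3 -0.3 -0.1]
up t 22.9 p [ 0.5868 -0.0802  0.3193] gap 1.005 F [-0.3 -0.4  1. ]
phi [(103.6, np.float64(1.37)), (283.6, np.float64(1.77))]
hover t 24.4 p [0.5819 0.3227 0.2601] gap 0.998 F [0.4 0.1 0. ]
False
down t 26.4 p [0.5818 0.3236 0.0436] gap 1.0 F [-0.7 -0.  -0.1]
grip t 26.7 p [0.5818 0.3236 0.0436] gap 0.689 F [0.3 0.2 4.3]
up t 28.3 p [0.5813 0.3234 0.2591] gap 0.693 F [-0.2 -0.1 -2.5]
```

View pics/c2.png

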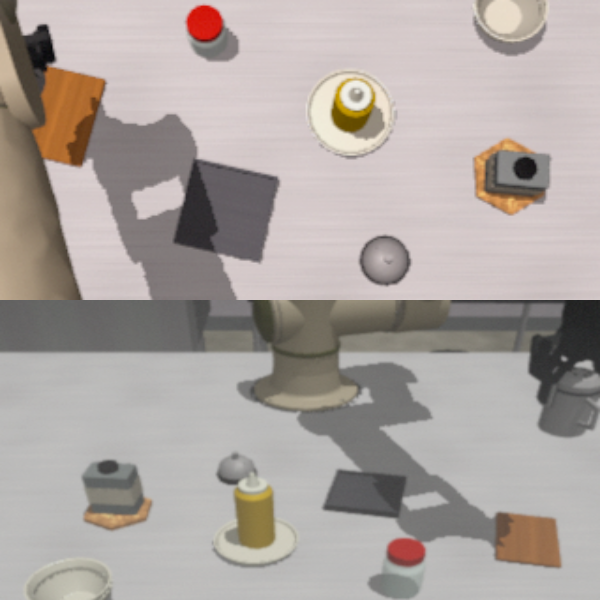

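View pics/w5.png

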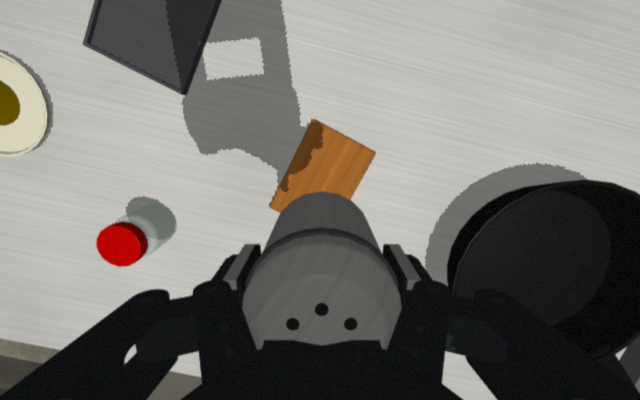

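The bottle stands upright in the dish and the shaker is gripped level (symmetric about column ~321). The shaker goes to the tray next, then I check where the tin actually stands.

Run:
```python
from h import *
place((.4513,.0921),77,.035,.26)
env.reach([.50,.32,.3],best([.50,.32,.3],-6.2))
pic('top','t6')
a=cv2.convertScaleAbs(cv2.imread('pics/t6.png'),alpha=1.5)
cv2.imwrite('pics/c3.png',cv2.resize(a[160:280,320:480],None,fx=5,fy=5,interpolation=cv2.INTER_CUBIC))
cv2.imwrite('pics/c4.png',cv2.resize(a[155:285,165:325],None,fx=5,fy=5,interpolation=cv2.INTER_CUBIC)[:600])
```

```text
phi [(77, np.float64(0.68)), (257, np.float64(3.22))]
over t 29.5 p [0.452  0.0925 0.2603] gap 0.688 F [-0.1  0.3 -1.8]
guard True
down t 31.5 p [0.4509 0.0921 0.0436] gap 0.687 F [-1.5  0.6  5.4]
open t 32.1 p [0.4505 0.0921 0.0433] gap 1.001 F [-0.6 -1.3 -0.7]
up t 33.7 p [0.451  0.0921 0.2594] gap 0.998 F [-0.3  0.5  0.1]
phi [(173.8, np.float64(1.26)), (-6.2, np.float64(1.88))]
```

View pics/c3.png

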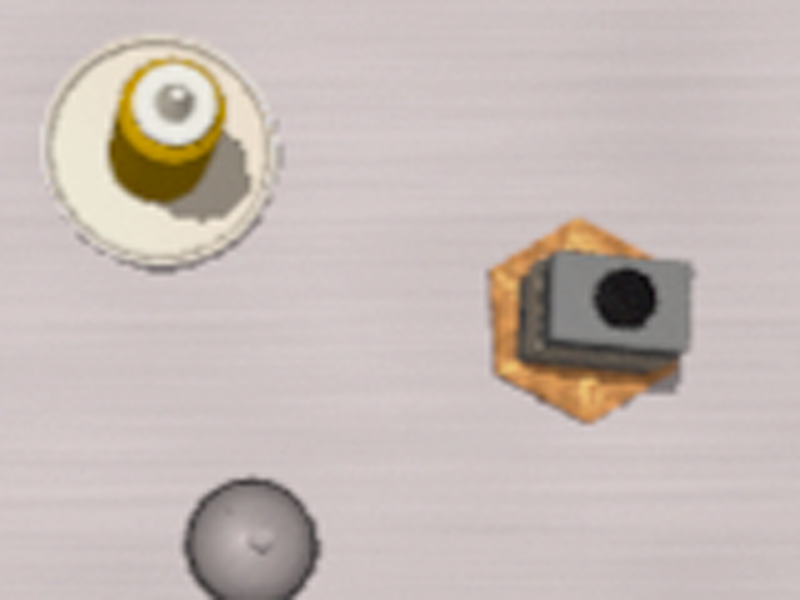

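View pics/c4.png

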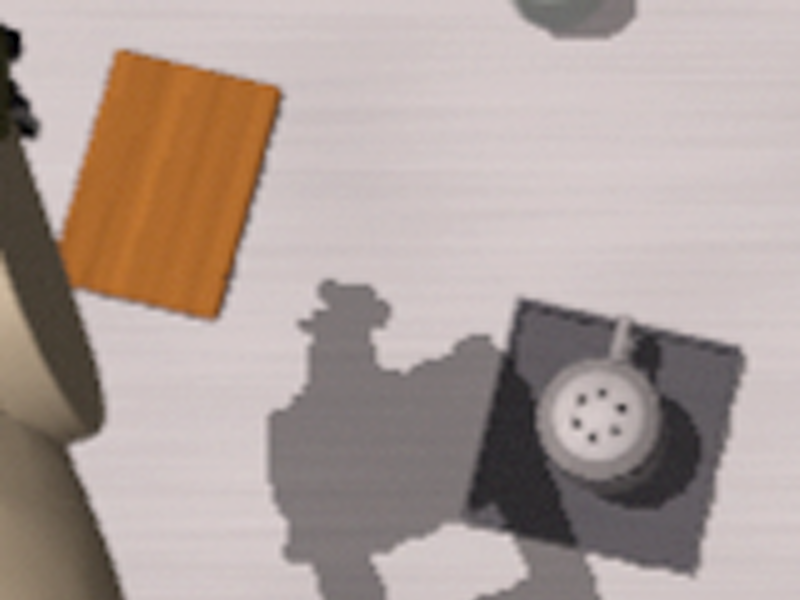

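Run:
```python
from h import *
T=np.load('pics/t6.npz');o2=(320,160);o1=(165,155)
w=back(T,unz([(553,252),(692,264),(688,355),(546,342)],o2),.092);print('tin',w.mean(0),w.round(3).tolist())
print('cap',back(T,unz((626,298),o2),.104),'nozzle',back(T,unz((175,101),o2),.146),'shoulder',back(T,unz((172,110),o2),.112))
print('shaker holes',back(T,unz((599,415),o1),.1),'body',back(T,unz((600,418),o1),.088))
```

```text
tin [ 0.4921843  -0.29919424] [[0.518, -0.267], [0.511, -0.336], [0.466, -0.331], [0.473, -0.262]]
cap [[ 0.49282336 -0.29927242]] nozzle [[ 0.58268829 -0.07765997]] shoulder [[ 0.58627779 -0.07889505]]
shaker holes [[0.45134498 0.09123792]] body [[0.451331   0.09145767]]
```

The shaker sits on the tray to within 1 mm. The jaw-centred tin and bottle both read about 3–4 mm low in x, which points to a constant top-camera x bias of about −3 mm. I'll add that for the board and check the result in the image.

Run:
```python
from h import *
pick((.4958,-.3003),-6.2,.040,.25)
place((.5895,.3250),76.2,.040,.25)
env.reach([.36,.33,.3],best([.36,.33,.3],76.2))
st()
pic('top','t7');pic('scene','s7')
a=cv2.convertScaleAbs(cv2.imread('pics/t7.png'),alpha=1.5)
cv2.imwrite('pics/d1.png',cv2.resize(a[160:220,160:240],None,fx=10,fy=10,interpolation=cv2.INTER_CUBIC))
cv2.imwrite('pics/d2.png',cv2.resize(a[160:220,315:395],None,fx=10,fy=10,interpolation=cv2.INTER_CUBIC))
b=cv2.convertScaleAbs(cv2.imread('pics/s7.png'),alpha=1.3)[120:280,140:480]
cv2.imwrite('pics/d3.png',cv2.resize(b,(800,376)))
```

```text
phi [(-6.2, np.float64(2.02)), (173.8, np.float64(5.16))]
hover t 37.2 p [ 0.4961 -0.2998  0.2501] gap 0.997 F [0.7 0.6 0.7]
False
down t 39.0 p [ 0.496  -0.3005  0.0486] gap 1.001 F [-0.2 -0.3 -0.4]
grip t 39.5 p [ 0.496  -0.3004  0.0483] gap 0.533 F [0.1 0.5 3.1]
up t 41.0 p [ 0.4956 -0.3001  0.2491] gap 0.536 F [ 0.1  0.8 -2.4]
phi [(76.2, np.float64(1.08)), (256.2, np.float64(2.78))]
over t 43.2 p [0.59  0.324 0.25 ] gap 0.535 F [ 0.1  0.2 -2.3]
guard True
down t 45.1 p [0.5891 0.325  0.0482] gap 0.538 F [-0.1  0.3  4.3]
open t 45.9 p [0.5885 0.3247 0.0474] gap 0.998 F [ 0.2  0.6 -0.5]
up t 47.4 p [0.5893 0.3249 0.2491] gap 1.0 F [ 0.2  0.5 -0.6]
phi [(76.2, np.float64(0.55)), (256.2, np.float64(3.31))]
 t 48.3 p [0.3609 0.33   0.2997] gap 1.001 F [ 0.2  0.4 -0.1]
```

View pics/d1.png

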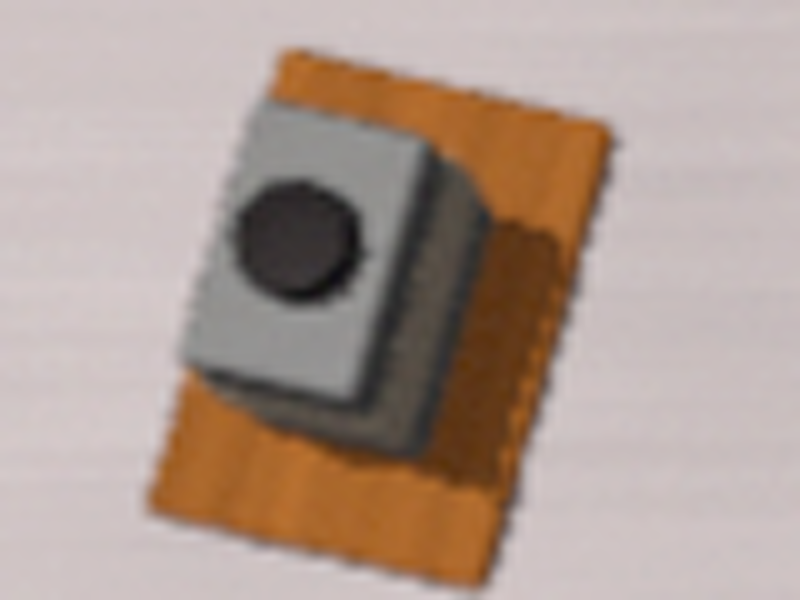

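View pics/d2.png

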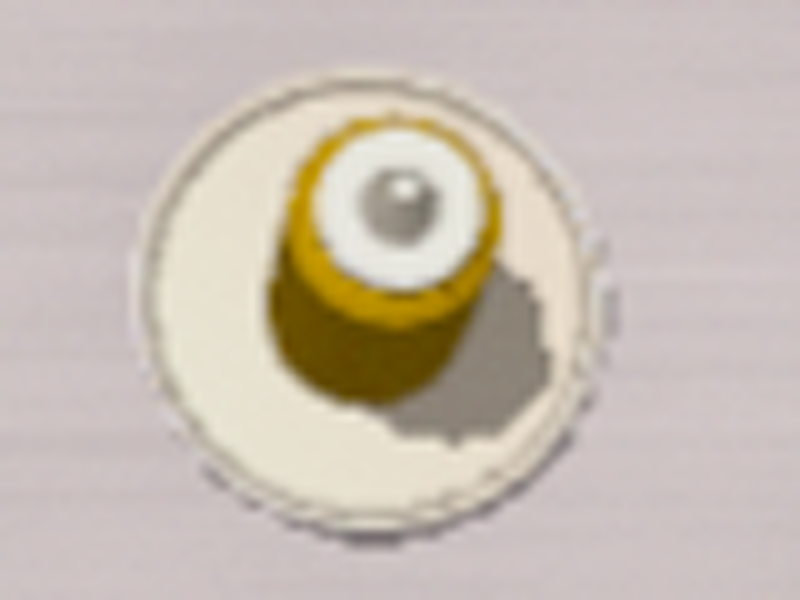

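View pics/d3.png

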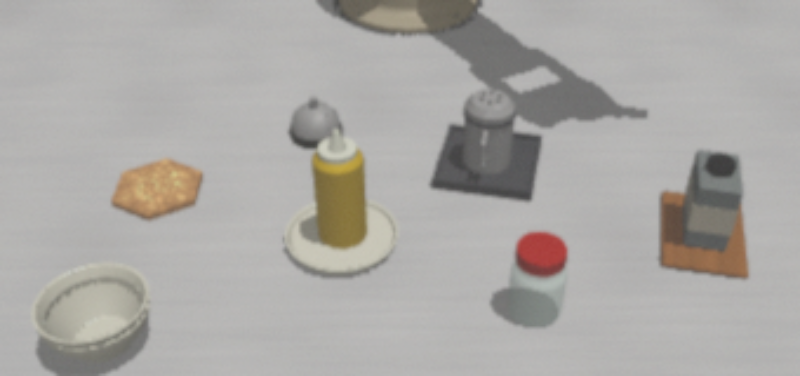

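Run:
```python
from h import *
T=np.load('pics/t7.npz')
u=lambda p,o:(np.atleast_2d(p).astype(float)+.5)/10-.5+np.array(o)
w=back(T,u([(265,103),(430,143),(360,405),(185,365)],(160,160)),.092);print('tin',w.mean(0),w.round(3).tolist())
print('cap',back(T,u((298,241),(160,160)),.104))
print('board',back(T,u([(288,50),(612,125),(488,588),(150,512)],(160,160)),.008).mean(0))
# tin base corners visible: front-right bottom edge
print('tin base corner (-x,-y)',back(T,u((418,458),(160,160)),.008))
print('nozzle',back(T,u((400,204),(315,160)),.146),'shoulder',back(T,u((396,222),(315,160)),.112),'base low pt',back(T,u((365,406),(315,160)),.008)+[[.027,0]])
# project predicted bottle outline
K,V=T['mtx'],T['view']
im=cv2.imread('pics/d2.png')
for (cx,cy),col in (((.587,-.080),(0,0,255)),((.583,-.079),(255,0,0))):
  for r,z in ((.027,.008),(.027,.112),(.003,.146),(.063,.013)):
    if r==.063 and cx!=.587: continue
    a=np.linspace(0,6.28,200);P=np.c_[cx+r*np.cos(a),cy+r*np.sin(a),0*a+z]
    C=P@V[:3,:3].T+V[:3,3];p=C@K.T;p=p[:,:2]/p[:,2:]
    p=(p-[315,160]+.5)*10-.5
    cv2.polylines(im,[p.astype(int).reshape(-1,1,2)],True,col,2)
cv2.imwrite('pics/d4.png',im)
```

```text
tin [0.58488346 0.32363241] [[0.623, 0.336], [0.613, 0.295], [0.547, 0.31], [0.557, 0.353]]
cap [[0.58522793 0.32372861]]
board [0.58699405 0.32426136]
tin base corner (-x,-y) [[0.54907038 0.31422701]]
nozzle [[ 0.58232208 -0.07753284]] shoulder [[ 0.5858988 -0.0792548]] base low pt [[ 0.58745962 -0.07846462]]
```

View pics/d4.png

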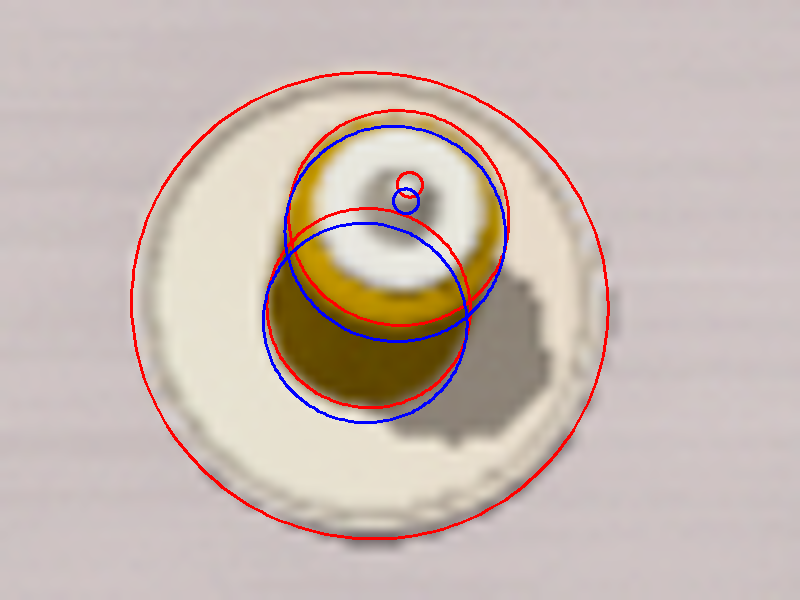

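The red outline (dish centre) fits the bottle's base and shoulder, so the bottle is central within about 1 mm. The tin is about 2 mm from the board centre and the shaker about 1 mm from the tray centre. Everything stands upright and the arm is clear.

Run:
```python
from h import *
A=cv2.imread('pics/top0.png').astype(int);B=cv2.imread('pics/t7.png').astype(int)
for n,(x,y) in dict(bell=(370,268),jar=(275,144),bowls=(437,134)).items():
    print(n,np.abs(A-B)[y-22:y+22,x-22:x+22].mean().round(2))
job.hand_in();st()
```

```text
bell 4.49
jar 4.45
bowls 4.43
the job is handed in; nothing more can be done
the job is handed in; nothing more can be done
```

All three containers are on their own places and the job is handed in, at about 48 s of the 136 s allowed. I parked the tin on the trivet, moved the bottle to the dish and the shaker to the tray, then put the tin on the board, aligned with it.

**Last checks (top and scene pictures before hand-in):**
- **Centring:** from the top picture, the bottle is about 1 mm from the dish centre, the shaker about 1 mm from the tray centre and the tin about 2 mm from the board centre.
- **Standing:** all three look upright, and the gripper was open and clear of everything.
- **Bystanders:** the bell, jar and bowls look unmoved. Before and after, the patches around them differ by the same small amount (about 4.4 grey levels each), which I take to be image noise.

**Disagreements:**
- **Nozzle reading:** the bottle's nozzle alone read about 5 mm off the dish centre. The base and shoulder outlines both matched the centre, so I trusted those.
- **Camera offset:** the scene camera read about 4–6 mm higher in x than the top camera. The tin parked on the trivet also read about 4 mm low in x in the top camera, so I shifted the tin's last target by 3 mm.

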